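Set the second condiment caddy to match the finished one

ROBOT

A 6-joint arm with a two-finger parallel gripper is mounted at the origin on a cart in front of the work surface, level with it; the furniture and walls round the work are solid. World frame = base frame: x ahead of the robot, y to its left, z up, the work surface at z = 0. Lengths are in mm, angles in degrees, forces in N, time in s.
With the tool pointing down it reaches from about 350 to 975 mm from the base axis. Payload 7.1 kg.
Tool frame: the origin (TCP) lies midway between the tips of the shut fingers; the grasp point (between the pads) lies 19 mm behind it; z points along the fingers, y is the line along which they close (so a half turn about z gives the same grasp; the last joint's range is limited). The gripper opens to 88 mm and grips with 3 to 60 N. Pads are 20 mm wide; open, the fingers measure 115 mm over their backs; the gripper's body (75 mm by 178 mm) begins 61 mm behind the grasp point.
Start: joints at [-64.859, 24.242, 93.386, -0, 62.372, -1.089], TCP at [276.249, -560.617, 222.675] pointing down, gripper open.
Joint ranges: [-172.04, 172.04], [-51.8, 120.97], [4.93, 147.93], [-75.15, 255.16], [6.16, 154.13], [-145.62, 145.62]. Speed limits (degrees/s): [136.94, 136.94, 172.46, 180, 180, 180].

INTERFACE

Orientations are given as [roll, pitch, yaw] about the fixed x, y, z axes, in that order (R = Rz(yaw) Ry(pitch) Rx(roll)).
In Python, from station import sensors, vision, manip, spotter gives the robot as it stands.
- The arm moves only by the tool send_rows, never from a script. Its argument "motion" is one flat list of numbers, 5 for each row, row after row: the shift along the tool's x, y, z in mm, then the turn about the tool's z in degrees, then the closure, from -1 (fully open) to 1 (shut). In form: [dx, dy, dz, yaw, gripper, dx, dy, dz, yaw, gripper, ...]. A call has exactly 10 rows; each row shifts and turns the commanded pose from where the row before left it, along the tool's axes as they then stand; what a row does not reach is not made up. A row lasts 1/10 s, in which the tool goes at most 50 mm and 8.59 degrees, less where a joint would pass 70% of its speed; a pose out of reach is approached as far as the arm can. A call is refused whole if a number of a shift passes 50 or a number of a turn 8.59, either way. A call with a gripper value outside its range is refused whole. The fingers move at their own pace and stop on an object; the grip force is fixed at half the most. Time passes only in rows, so rows that do not move let the fingers close, or fill a call up. It gives the time, the measured TCP pose, the force, the opening and the grip force at its end, in the units of the state.
- sensors.get_state(): the state, without advancing time (a new reading comes with each control period).
- vision.grab_frame(name): name is "side" or "top"; returns the picture (420x560x3 uint8, blue, green, red); there is no depth.
- vision.camera_model(name): a dict with "vfov" (degrees; the focal length in pixels is half the picture's height over the tangent of half this angle, whatever the lens; pixels are square), "cx", "cy" (the principal point, pixels), "rvec" (rotation vector, rad) and "tvec" (3), from world to camera coordinates, as OpenCV has them. Camera axes: x right, y down, z forward; pixel columns grow to the right and rows downward; lengths in mm; the calibration is good to about 2 mm. A picture is of the moment at which its call begins. camera_model takes no time and is no camera call.
- manip.sign_off(): hands the job in; it is judged then, once.
Trained networks look in the newest picture that a camera, given by its name, has taken for a name from the list of things; names that differ only in an ending like _2 or _b are one class to them, and where a whole thing is asked for, a point or a joint stands for the part that bears it (a point fixed in the world has none). Each returns a list of dicts, best first, with "confidence" (0 to 1); they miss things now and then, are a little off and sometimes report something else, mostly with a low value. They report only what shows in the picture. A call takes as long as a camera call. They do not tell look-alikes from the thing itself.
- spotter.recognise(camera, name): "extent" ([centre column, centre row, width, height] in pixels, round what is visible of it).
- spotter.cut_out(camera, name): "mask" (420x560 bool, what is visible of it) and "extent" ([centre column, centre row, width, height] in pixels, round what is visible of it).
The state is a dict: "time_s": time; "joints": joint angles; "qd": joint speeds; "joint_torque": joint torques, N m; "ee_pos": TCP position; "tcp_rot": TCP orientation; "ft_force": force on the tool from outside, world axes, zero at the start; "torque": the same for the moment, N m; "width": finger opening in mm; "gripper_force": force on a finger pad.
Only numpy, scipy, OpenCV 4.12 (cv2) and the standard library are available. Lean on these libraries where they do the work, as an engineer would, in place of code of your own. Each camera call takes 0.05 s, during which the arm holds its last target. There are 200 camera calls.

TASK

Move the squeeze bottle, the pepper mill and the spice jar from the wire rack into the empty steel caddy, one to a compartment, in the same order from left to right as their twins stand in the finished caddy. Set each one down upright on the compartment's floor, without dropping it or knocking it over, and leave the steel pan where it stands.

Things in the scene. Friction and masses are not known exactly. Their poses are not given: they have to be found in the camera images.
- caddy_empty: Empty steel caddy, fixed, 268 x 92 mm, three compartments in a row, each 84 x 84 mm clear; floor top 8 mm, rim 41 mm above the table; small wire grips at both ends. Origin: its middle at table height; y along the row to the robot's left (turned up to 0.1 rad), x away from the robot. Compartment centres, left to right: y = +88, 0, -88 mm, x = 0.
- caddy_set: The finished steel caddy, fixed, just like the empty one in size and axes; it holds one of each of the three articles in a random order, which is the order to copy. Nothing in it is handled.
- wire_rack: Dark wire rack, fixed, 268 x 92 mm, that holds the three loose articles: places 84 mm clear at y = +88, 0, -88 mm along its own y, floor top 8 mm, guard wires 42 mm above the table. Origin: its middle at table height, axes as the caddies'. Rack, caddies and pan stand at random in a 2 x 2 layout, rows 150 to 180 mm apart in x.
- steel_pan: Empty steel insert pan, 119 x 181 x 65 mm high, a loose bystander, in the way but not part of the job. Origin: centre of its underside.
- bottle: Squeeze bottle, 185 mm high: stiff straight round body 58 mm in diameter up to 124 mm, then a cap with a cone tip; 0.26 to 0.42 kg. Grasp the body. Loose; starts upright in one of the wire rack's three places. Origin: centre of its underside, z up.
- mill: Wooden pepper mill, 170 mm high, 58 mm wide at the foot tapering evenly to 48 mm at 120 mm, round head 50 mm wide at 140 mm that does not turn (a slight waist is for the eye only); 0.14 to 0.24 kg. Loose; starts upright in one of the wire rack's three places. Origin: centre of its underside, z up.
- jar: Spice jar, 65 mm in diameter, 94 mm high, glass with a black lid; 0.26 to 0.44 kg. Grasp its upper 35 mm, above the wires and walls. Loose; starts upright in one of the wire rack's three places. Origin: centre of its underside, z up.
- bottle_set: The squeeze bottle in the finished caddy, same article as the loose one; fixed, only shows the order. Origin: centre of its underside.
- mill_set: The wooden pepper mill in the finished caddy, same article as the loose one; fixed, only shows the order. Origin: centre of its underside.
- jar_set: The spice jar in the finished caddy, same article as the loose one; fixed, only shows the order. Origin: centre of its underside.
There are look-alikes about, which are no part of the job. What is shaped like the mill but purple is not meant.

How it is judged:
By the outcome, as a careful person would: the job done as asked, in the order asked, and still so for the second after the job is handed in, with the robot touching nothing.
It also fails if it takes over 80 s, if anything falls off the work surface, if the arm or the gripper's body presses on something with over 40 N, if the wrist force passes 120 N, or if a joint passes its speed limit or range.

## Working session

There is one attempt and no reset: what is moved stays moved. The work goes in short steps, Python scripts to look and compute and a tool call to move; the robot and the scene stay as the last step left them, time stands still between calls to the robot, and variables do not carry over. Pictures are saved under pics/ and viewed, at most 17 in all, crops included, and the job is handed in when it is done.

Besides the shell and the picture viewer there is one more tool, called after "Call:" as a command line: name --argument value ..., lists and objects as JSON in quotes. send_rows: Moves the arm, as the interface text tells. Its arguments: {"type":"object","properties":{"motion":{"type":"array"}},"required":["motion"]}

```bash
mkdir -p pics
python3 - <<'E'
from station import sensors, vision, manip, spotter
import cv2
print(sensors.get_state())
for c in("side","top"):
    cv2.imwrite(f"pics/{c}0.png",vision.grab_frame(c)); print(c,vision.camera_model(c))
    for n in["caddy_empty","caddy_set","wire_rack","steel_pan","bottle","mill","jar"]:
        for d in spotter.recognise(c,n): print(n,round(d["confidence"],2),[round(float(v)) for v in d["extent"]])
E
```

```text
{'time_s': 0.0, 'joints': array([-6.48562080e+01,  2.42856072e+01,  9.34333853e+01, -8.06666211e-04,
        6.23712005e+01, -1.08938670e+00]), 'qd': array([ 0.03848213, -0.07447907, -0.08862095,  0.0237906 ,  0.03776649,
       -0.09294602]), 'joint_torque': array([ 6.82143946e-04, -5.44629836e+01, -2.73666787e+01,  6.42889109e-02,
        2.27737916e-02, -1.03315285e-04]), 'ee_pos': array([ 276.03373701, -560.1003246 ,  221.87549212]), 'tcp_rot': array([-1.79909810e+02, -1.00080613e-03,  2.62335526e+01]), 'ft_force': array([-0.75393773, -0.1360107 , -0.55669546]), 'torque': array([-0.06955212, -0.03261246,  0.00817543]), 'gripper_force': 0.0, 'width': 87.92872364618641}
side {'vfov': 56.9221033658044, 'cx': 286.11491826681396, 'cy': 213.73818194627697, 'rvec': array([ 0.07084251, -2.76510543,  1.42759048]), 'tvec': array([573.23652375, 100.58932682, 879.3535041 ])}
caddy_empty 0.77 [284, 188, 32, 62]
caddy_set 0.67 [270, 229, 22, 50]
caddy_set 0.61 [269, 269, 52, 94]
wire_rack 0.88 [352, 274, 55, 92]
steel_pan 0.75 [341, 177, 53, 50]
bottle 0.87 [355, 238, 34, 78]
mill 0.93 [243, 173, 26, 62]
mill 0.78 [349, 214, 29, 64]
jar 0.95 [355, 285, 40, 65]
top {'vfov': 52.551868363172076, 'cx': 279.42372761535034, 'cy': 208.7127613752725, 'rvec': array([ 2.13992393, -2.12587099,  0.18031887]), 'tvec': array([-84.55681247, 562.35171084, 848.82035066])}
caddy_empty 0.64 [362, 196, 131, 48]
caddy_set 0.6 [210, 191, 141, 48]
wire_rack 0.87 [202, 268, 134, 44]
steel_pan 0.96 [378, 269, 95, 71]
bottle 0.74 [198, 270, 47, 33]
mill 0.94 [246, 267, 33, 34]
mill 0.74 [344, 142, 34, 44]
jar 0.79 [157, 269, 46, 34]
```

View pics/side0.png

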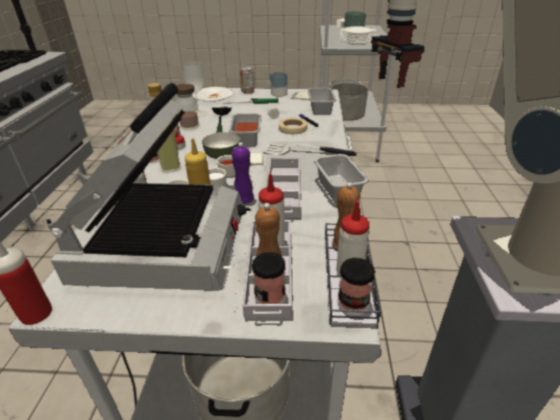

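View pics/top0.png

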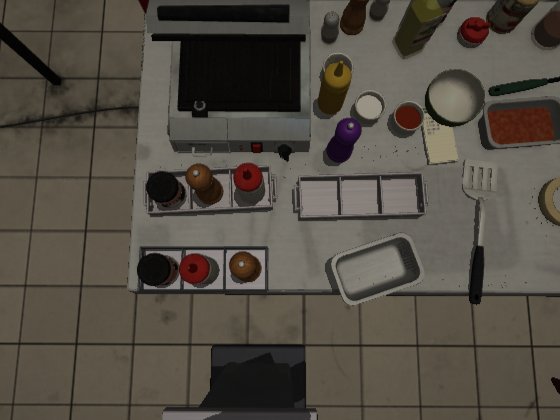

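Left to right the finished caddy shows jar (163,190), mill (203,183), bottle (248,178). The rack holds jar (157,269), bottle (195,268), mill (245,266). Candidates for the mill:
- The brown one in the rack (245,266), which is the one meant.
- The brown one in the finished caddy (203,183), which is fixed.
- The purple one (344,142), a look-alike.
- A brown thing at the back (353,15).

For the bottle: red-capped in the rack (195,268), the twin (248,178), and the mustard bottle (335,88). For the jar: rack (157,269) and twin (163,190).

```bash
cat > h.py <<'E'
import numpy as np, cv2
from station import sensors, vision, manip, spotter
def cam(c):
    m=vision.camera_model(c); f=210/np.tan(np.radians(m["vfov"])/2)
    K=np.array([[f,0,m["cx"]],[0,f,m["cy"]],[0,0,1]]); return K,np.array(m["rvec"],float),np.array(m["tvec"],float)
def back(c,u,v,z):
    K,r,t=cam(c); R=cv2.Rodrigues(r)[0]; d=R.T@np.linalg.solve(K,[u,v,1.]); o=-R.T@t
    return o+d*(z-o[2])/d[2]
def proj(c,P):
    K,r,t=cam(c); return cv2.projectPoints(np.array(P,float).reshape(-1,1,3),r,t,K,None)[0].reshape(-1,2)
E
python3 - <<'E'
from h import *
im=cv2.imread("pics/top0.png")
cv2.imwrite("pics/crop.png",cv2.resize(im[155:310,130:440],None,fx=2.5,fy=2.5,interpolation=cv2.INTER_CUBIC))
for c in("top","side"):
    K,r,t=cam(c); print(c,-cv2.Rodrigues(r)[0].T@t)
p=lambda u,v,z:print((u,v),back("top",u,v,z).round(0))
for e in [(362,196),(202,268)]: p(*e,41)
p(378,269,65)
st=sensors.get_state(); print(proj("side",[st["ee_pos"]]),proj("top",[[400,0,0],[500,0,0],[400,100,0]]))
E
```

```text
top [412.01062087 -81.73537538 931.37096026]
side [534.20869179 688.40145655 593.89007252]
(362, 196) [ 593. -257.   41.]
(202, 268) [438.  79.  41.]
(378, 269) [ 438. -281.   65.]
[[389.79553473  82.66127711]] [[241.38688138 286.7437429 ]
 [242.3729738  240.39642898]
 [194.96840433 286.43335171]]
```

View pics/crop.png

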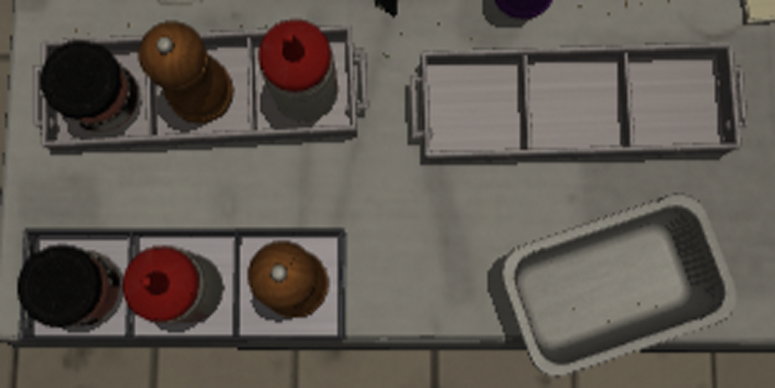

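Crop shows the rack with jar (62,286), bottle (160,285) and brown mill (280,275). The choice of mill, bottle and jar is confirmed. The empty caddy's rim spans (421,52) to (738,150).

Run:
```python
from h import *
from scipy.optimize import least_squares
full=lambda p:(130-.3+p[0]/2.5,155-.3+p[1]/2.5)
def fit(px,z,h=(46,134)):
    # TL,TR,BR,BL
    W=np.array([back("top",*full(p),z)[:2] for p in px])
    M=np.array([[h[0],h[1]],[h[0],-h[1]],[-h[0],-h[1]],[-h[0],h[1]]])
    f=lambda q:(M@np.array([[np.cos(q[2]),np.sin(q[2])],[-np.sin(q[2]),np.cos(q[2])]])+q[:2]-W).ravel()
    s=least_squares(f,[*W.mean(0),0]); print(s.x.round(3),f(s.x).round(1)); return s.x
E=fit([(421,52),(732,46),(740,148),(421,154)],41)
S=fit([(44,46),(350,27),(357,130),(44,142)],41)
R=fit([(24,230),(344,230),(344,338),(24,338)],42)
p=fit([(505,270),(690,195),(735,300),(555,375)],65,(60,90))
for n,q,z in[("jar",(62,286),94),("bottle",(157,283),185),("bottlecap",(162,285),150),("mill",(279,273),168)]: print(n,back("top",*full(q),z).round(1))
def pts(q,z):
    out=[]
    for dx in(-46,46):
        for dy in(-134,-46,46,134): out.append([q[0]+dx*np.cos(q[2])-dy*np.sin(q[2]),q[1]+dx*np.sin(q[2])+dy*np.cos(q[2]),z])
    return out
# overlays
o=[]
for c in("top","side"):
    im=cv2.imread(f"pics/{c}0.png"); 
    im=cv2.resize(im,None,fx=3,fy=3,interpolation=cv2.INTER_CUBIC)
    for q,col in((E,(0,255,0)),(S,(255,0,0)),(R,(0,255,255))):
        for i in proj(c,pts(q,41)): cv2.circle(im,tuple(((i+.5)*3).round().astype(int).tolist()),3,col,-1)
    o.append(im[465:930,390:1190] if c=="top" else im[400:1000,600:1300])
cv2.imwrite("pics/ov_side.png",o[1]);cv2.imwrite("pics/ov_top.png",o[0])
np.save("fit.npy",[E,S,R])
```

```text
[ 5.95913e+02 -2.55132e+02  2.50000e-02] [ 1.8  0.5  1.3  0.6 -1.7  0.7 -1.4 -1.8]
[6.0577e+02 6.9586e+01 5.9000e-02] [ 3.8  1.8  1.  -2.3 -0.5 -0.8 -4.2  1.3]
[4.37977e+02 7.60350e+01 1.00000e-02] [ 1.3 -0.9  2.1 -1.5 -1.2 -1.4 -2.1  3.7]
[ 4.38987e+02 -2.81272e+02  3.92000e-01] [ 10.2  12.1  17.   -1.9  -9.2 -15.2 -18.    5. ]
jar [433.9 161.9  94. ]
bottle [434.1  69.5 185. ]
bottlecap [433.7  72.9 150. ]
mill [442.2 -13.7 168. ]
```

View pics/ov_side.png

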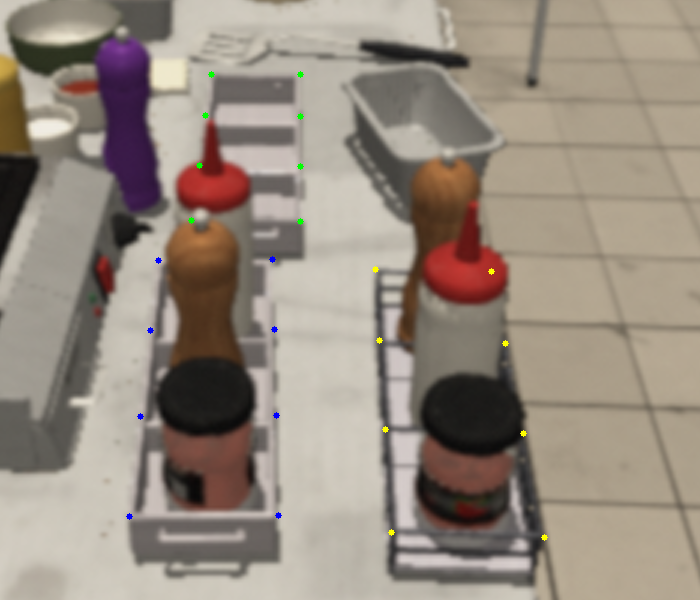

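View pics/ov_top.png

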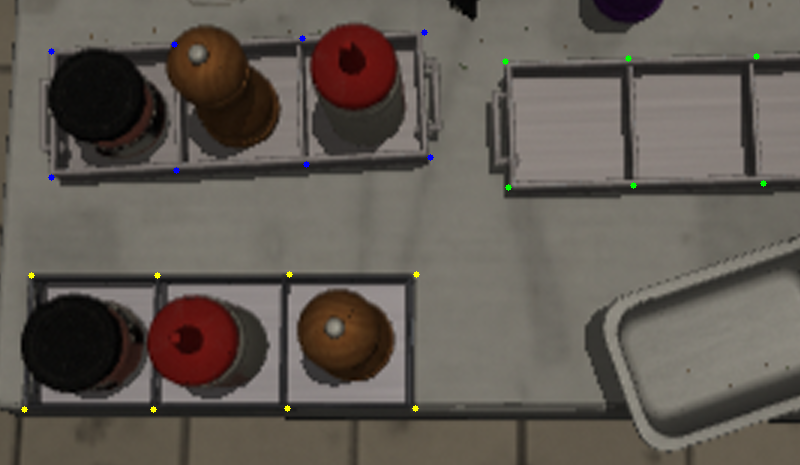

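```bash
cat >> h.py <<'E'
from scipy.optimize import minimize
PROF={"jar":[(0,32.5),(94,32.5)],"bottle":[(0,29),(124,29),(135,26),(140,12),(185,3)],"mill":[(0,29),(120,24),(140,25),(155,20),(163,8),(170,4)]}
a=np.linspace(0,2*np.pi,40,endpoint=False)
def render(c,n,x,y,z0=8):
    im=np.zeros((420,560),np.uint8); s=PROF[n]
    rings=[np.c_[x+r*np.cos(a),y+r*np.sin(a),np.full(40,z0+z)] for z,r in s]
    for A,B in zip(rings,rings[1:]):
        h=cv2.convexHull((proj(c,np.r_[A,B])*16).round().astype(np.int32)); cv2.fillConvexPoly(im,h,1,shift=4)
    return im>0
def locate(n,c,guess,z0=8):
    best=None
    for d in spotter.cut_out(c,n):
        m=d["mask"]; f=lambda q:-(render(c,n,*q,z0)&m).sum()/(render(c,n,*q,z0)|m).sum()
        r=minimize(f,guess,method="Nelder-Mead",options=dict(initial_simplex=[guess,np.add(guess,[12,0]),np.add(guess,[0,12])],xatol=.3,fatol=1e-4))
        if best is None or r.fun<best[1]: best=(r.x.round(1),r.fun,d["confidence"])
    return best
E
python3 - <<'E'
from h import *
for n,g in(("jar",(436,160)),("bottle",(436,72)),("mill",(441,-13))):
    for c in("top","side"): print(n,c,locate(n,c,g))
# purple mill from top: head knob ~ (349,124)
for z in(0,150,165):print(back("top",349,125,z).round(),back("top",340,158,z).round())
E
```

```text
jar top (array([435.1, 163.2]), np.float64(-0.8933852140077821), 0.79)
jar side (array([432.6, 157.6]), np.float64(-0.8884928716904277), 0.83)
bottle top (array([436. ,  77.3]), np.float64(-0.9538606403013182), 0.95)
bottle side (array([432.9,  65. ]), np.float64(-0.7182320441988951), 0.69)
mill top (array([441.5, -14. ]), np.float64(-0.922882427307206), 0.74)
mill side (array([440.5, -24.5]), np.float64(-0.4582822085889571), 0.57)
[ 767. -239.    0.] [ 689. -217.    0.]
[ 710. -214.  150.] [ 644. -196.  150.]
[ 704. -212.  165.] [ 640. -193.  165.]
```

Call:
send_rows --motion '[0, 0, -5, -8, -1, 0, 0, -5, -8, -1, 0, 0, -5, -8, -1, 0, 0, -5, -8, -1, 0, 0, -5, -8, -1, 0, 0, -5, -8, -1, 0, 0, -5, -8, -1, 0, 0, -5, -8, -1, 0, 0, 0, 0, -1, 0, 0, 0, 0, -1]'

```text
time_s: 2.1
ee_pos: [276.3, -560.6, 262.6]
tcp_rot: [180.0, 0.0, 90.0]
ft_force: [-0.3, -0.3, -0.1]
width: 87.9
gripper_force: 0.0
```

Call:
send_rows --motion '[36, 7.9, 0, 0, -1, 36, 7.9, 0, 0, -1, 36, 7.9, 0, 0, -1, 36, 7.9, 0, 0, -1, 36, 7.9, 0, 0, -1, 36, 7.9, 0, 0, -1, 36, 7.9, 0, 0, -1, 36, 7.9, 0, 0, -1, 36, 7.9, 0, 0, -1, 36, 7.9, 0, 0, -1]'

```text
time_s: 3.1
ee_pos: [353.7, -198.8, 262.6]
tcp_rot: [180.0, -0.0, 90.0]
ft_force: [1.2, 0.3, -0.7]
width: 87.8
gripper_force: 0.0
```

Call:
send_rows --motion '[36, 7.9, 0, 0, -1, 36, 7.9, 0, 0, -1, 36, 7.9, 0, 0, -1, 36, 7.9, 0, 0, -1, 36, 7.9, 0, 0, -1, 36, 7.9, 0, 0, -1, 36, 7.9, 0, 0, -1, 36, 7.9, 0, 0, -1, 36, 7.9, 0, 0, -1, 36, 7.9, 0, 0, -1]'

```text
time_s: 4.1
ee_pos: [431.3, 161.6, 262.5]
tcp_rot: [-180.0, 0.0, 90.1]
ft_force: [0.5, -0.0, 0.1]
width: 87.6
gripper_force: 0.0
```

Call:
send_rows --motion '[0, 0, 20, 0, -1, 0, 0, 20, 0, -1, 0, 0, 20, 0, -1, 0, 0, 20, 0, -1, 0, 0, 20, 0, -1, 0, 0, 10, 0, -1, 0, 0, 10, 0, -1, 0, 0, 0, 0, -1, 0, 0, 0, 0, -1, 0, 0, 0, 0, -1]'

```text
time_s: 5.1
ee_pos: [431.9, 160.2, 143.4]
tcp_rot: [179.9, -0.0, 90.2]
ft_force: [-0.2, 0.7, -0.5]
width: 87.7
gripper_force: 0.0
```

Run:
```python
from h import *
t=vision.grab_frame("top"); s=vision.grab_frame("side")
A=cv2.resize(t[200:320,110:290],None,fx=3,fy=3,interpolation=cv2.INTER_CUBIC)
B=cv2.resize(s[180:340,310:400],None,fx=2.25,fy=2.25,interpolation=cv2.INTER_CUBIC)
print(A.shape,B.shape)
cv2.imwrite("pics/j1.png",np.hstack([A,B]))
print(sensors.get_state()["ee_pos"],proj("top",[sensors.get_state()["ee_pos"]]))
```

```text
(360, 540, 3) (360, 202, 3)
[431.83059584 160.17631068 143.3624423 ] [[147.5831992  269.50037997]]
```

View pics/j1.png

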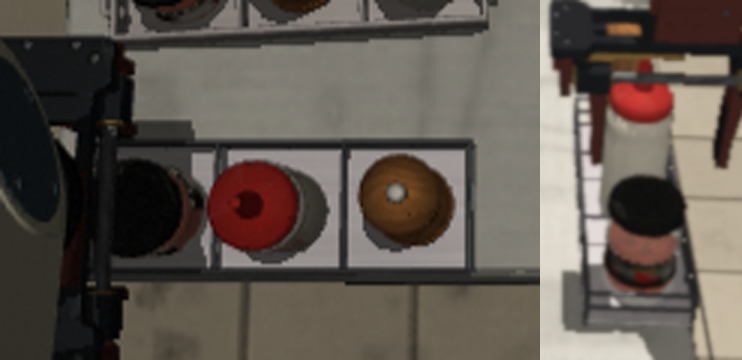

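Side crop shows both fingers straddling the jar line, and nothing is in the way. I'll descend and grip.

Call:
send_rows --motion '[0, 2, 15, 0, -1, 0, 0, 15, 0, -1, 0, 0, 15, 0, -1, 0, 0, 15, 0, -1, 0, 0, 12, 0, -1, 0, 0, 10, 0, -1, 0, 0, 0, 0, -1, 0, 0, 0, 0, 1, 0, 0, 0, 0, 1, 0, 0, 0, 0, 1]'

```text
time_s: 6.2
ee_pos: [433.8, 160.2, 61.2]
tcp_rot: [179.9, -0.0, 90.2]
ft_force: [-0.1, 0.4, 0.4]
width: 67.1
gripper_force: 0.0
```

Call:
send_rows --motion '[0, 0, 0, 0, 1, 0, 0, 0, 0, 1, 0, 0, 0, 0, 1, 0, 0, -5, 0, 1, 0, 0, -10, 0, 1, 0, 0, -20, 0, 1, 0, 0, -30, 0, 1, 0, 0, -30, 0, 1, 0, 0, -30, 0, 1, 0, 0, -30, 0, 1]'

```text
time_s: 7.2
ee_pos: [432.3, 159.7, 217.1]
tcp_rot: [-179.9, 0.0, 90.2]
ft_force: [0.2, -0.4, -3.5]
width: 62.7
gripper_force: 30.0
```

Call:
send_rows --motion '[0, 0, -20, 0, 1, 0, 0, -20, 0, 1, 0, 0, -10, 0, 1, 0, 0, 0, 0, 1, 0, 0, 0, 0, 1, 0, 0, 0, 0, 1, 0, 0, 0, 0, 1, 0, 0, 0, 0, 1, 0, 0, 0, 0, 1, 0, 0, 0, 0, 1]'

```text
time_s: 8.2
ee_pos: [433.3, 160.0, 265.5]
tcp_rot: [-180.0, 0.0, 90.2]
ft_force: [0.2, 0.3, -2.8]
width: 62.7
gripper_force: 30.0
```

Run:
```python
from h import *
s=vision.grab_frame("side"); p=sensors.get_state()["ee_pos"]; print(p)
print(locate("jar","side",p[:2],p[2]-53))
im=s.copy(); m=render("side","jar",p[0],p[1],p[2]-53).astype(np.uint8)
cv2.drawContours(im,cv2.findContours(m,0,1)[0],-1,(0,255,0),1)
q=proj("side",[p])[0].astype(int); print(q)
A=cv2.resize(im[max(q[1]-110,0):q[1]+130,q[0]-120:q[0]+120],None,fx=2.4,fy=2.4)
cv2.imwrite("pics/j2.png",A)
```

```text
[433.34225417 160.00423612 265.54402799]
(array([431.9, 158.8]), np.float64(-0.9035515320334262), 0.59)
[368 191]
```

View pics/j2.png

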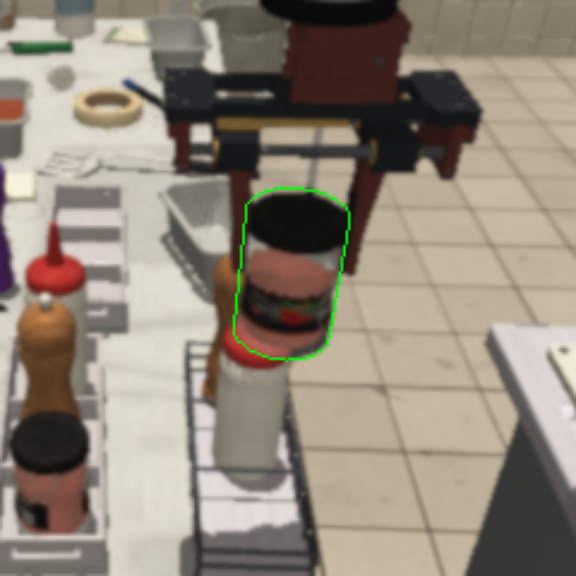

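Held jar matches the overlay (centre about (290,270) in the crop), upright and centred in the fingers. I'll carry it to the left compartment at about (594,-167).

Call:
send_rows --motion '[-32.7, 16, 0, 0, 1, -32.7, 16, 0, 0, 1, -32.7, 16, 0, 0, 1, -32.7, 16, 0, 0, 1, -32.7, 16, 0, 0, 1, -32.7, 16, 0, 0, 1, -32.7, 16, 0, 0, 1, -32.7, 16, 0, 0, 1, -32.7, 16, 0, 0, 1, -32.7, 16, 0, 0, 1]'

```text
time_s: 9.3
ee_pos: [595.1, -167.8, 265.5]
tcp_rot: [-180.0, -0.0, 90.2]
ft_force: [0.8, -0.2, -3.0]
width: 62.6
gripper_force: 30.0
```

Call:
send_rows --motion '[0, 0, 0, 8.5, 1, 0, 0, 0, 8.5, 1, 0, 0, 0, 8.5, 1, 0, 0, 0, 8.5, 1, 0, 0, 0, 8.5, 1, 0, 0, 0, 8.5, 1, 0, 0, 0, 8.5, 1, 0, 0, 0, 8.5, 1, 0, 0, 0, 8.5, 1, 0, 0, 0, 8.5, 1]'

```text
time_s: 10.3
ee_pos: [594.6, -166.3, 265.5]
tcp_rot: [-180.0, 0.0, 4.9]
ft_force: [0.3, 0.6, -2.7]
width: 62.6
gripper_force: 30.0
```

Call:
send_rows --motion '[0, 0, 0, 5.2, 1, 0, 0, 20, 0, 1, 0, 0, 20, 0, 1, 0, 0, 20, 0, 1, 0, 0, 20, 0, 1, 0, 0, 20, 0, 1, 0, 0, 20, 0, 1, 0, 0, 0, 0, 1, 0, 0, 0, 0, 1, 0, 0, 0, 0, 1]'

```text
time_s: 11.3
ee_pos: [595.5, -166.6, 146.9]
tcp_rot: [180.0, -0.1, 0.0]
ft_force: [0.1, 0.5, -3.5]
width: 62.7
gripper_force: 30.0
```

Run:
```python
from h import *
t=vision.grab_frame("top"); s=vision.grab_frame("side"); st=sensors.get_state(); p=st["ee_pos"]; print(p,st["tcp_rot"])
E=np.load("fit.npy")[0]
def sq(dy,z):
    return [[E[0]+a*np.cos(E[2])-(dy+b)*np.sin(E[2]),E[1]+a*np.sin(E[2])+(dy+b)*np.cos(E[2]),z] for a,b in((-42,-42),(42,-42),(42,42),(-42,42))]
o=[]
for c,im,(r0,c0) in(("top",t,(110,230)),("side",s,(100,210))):
    im=cv2.resize(im,None,fx=3,fy=3,interpolation=cv2.INTER_CUBIC)
    for dy in(88,0,-88): cv2.polylines(im,[((proj(c,sq(dy,8))+.5)*3).astype(int).reshape(-1,1,2).astype(np.int32)],True,(0,255,0),1)
    o.append(im[r0*3:r0*3+400,c0*3:c0*3+400] if c=="side" else im[r0*3:r0*3+400,c0*3+60:c0*3+460])
cv2.imwrite("pics/j3.png",np.hstack(o))
```

```text
[ 595.47871249 -166.57822552  146.97949692] [ 1.79962623e+02 -1.19094038e-01  3.48821043e-02]
```

View pics/j3.png

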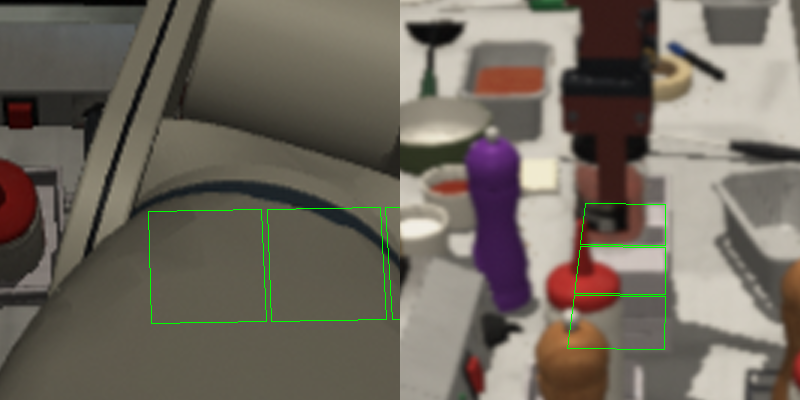

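Side view shows the jar over the left compartment, clear of the purple mill. I'll lower it.

Call:
send_rows --motion '[-2, 0, 15, 0, 1, 0, 0, 15, 0, 1, 0, 0, 15, 0, 1, 0, 0, 15, 0, 1, 0, 0, 12, 0, 1, 0, 0, 8, 0, 1, 0, 0, 3, 0, 1, 0, 0, 1.5, 0, 1, 0, 0, 0, 0, 1, 0, 0, 0, 0, 1]'

```text
time_s: 12.4
ee_pos: [593.2, -166.5, 61.7]
tcp_rot: [180.0, -0.1, 0.0]
ft_force: [0.8, -0.6, -3.6]
width: 62.5
gripper_force: 30.0
```

Down in 1 mm steps until the force changes.

Call:
send_rows --motion '[0, 0, 0.7, 0, 1, 0, 0, 0.7, 0, 1, 0, 0, 0, 0, 1, 0, 0, 0, 0, 1, 0, 0, 0, 0, 1, 0, 0, 0, 0, 1, 0, 0, 0, 0, 1, 0, 0, 0, 0, 1, 0, 0, 0, 0, 1, 0, 0, 0, 0, 1]'

```text
time_s: 13.4
ee_pos: [593.5, -166.6, 61.1]
tcp_rot: [180.0, -0.1, 0.0]
ft_force: [-2.2, 0.4, 6.0]
width: 62.3
gripper_force: 30.0
```

Floor contact at 6 N, so I'll release and rise.

Call:
send_rows --motion '[0, 0, 0, 0, -1, 0, 0, 0, 0, -1, 0, 0, 0, 0, -1, 0, 0, -5, 0, -1, 0, 0, -15, 0, -1, 0, 0, -30, 0, -1, 0, 0, -40, 0, -1, 0, 0, -40, 0, -1, 0, 0, -40, 0, -1, 0, 0, -35, 0, -1]'

```text
time_s: 14.4
ee_pos: [592.8, -166.4, 268.4]
tcp_rot: [180.0, -0.1, 0.0]
ft_force: [-0.0, -0.5, 1.1]
width: 88.0
gripper_force: 0.0
```

Call:
send_rows --motion '[-15.2, -15.2, 0, 0, -1, -15.2, -15.2, 0, 0, -1, -15.2, -15.2, 0, 0, -1, -15.2, -15.2, 0, 0, -1, -15.2, -15.2, 0, 0, -1, -15.2, -15.2, 0, 0, -1, -15.2, -15.2, 0, 0, -1, -15.2, -15.2, 0, 0, -1, -15.2, -15.2, 0, 0, -1, -15.2, -15.2, 0, 0, -1]'

```text
time_s: 15.4
ee_pos: [440.0, -13.9, 265.9]
tcp_rot: [180.0, -0.1, 0.0]
ft_force: [0.2, 0.1, -0.5]
width: 87.6
gripper_force: 0.0
```

Call:
send_rows --motion '[0, 0, 0, -8.5, -1, 0, 0, 0, -8.5, -1, 0, 0, 0, -8.5, -1, 0, 0, 0, -8.5, -1, 0, 0, 0, -8.5, -1, 0, 0, 0, -8.5, -1, 0, 0, 0, -8.5, -1, 0, 0, 0, -8.5, -1, 0, 0, 0, -8.5, -1, 0, 0, 0, -8.5, -1]'

```text
time_s: 16.4
ee_pos: [440.6, -14.4, 265.9]
tcp_rot: [179.9, -0.0, 85.4]
ft_force: [0.1, -0.3, -0.1]
width: 87.9
gripper_force: 0.0
```

Run:
```python
from h import *
t=vision.grab_frame("top"); s=vision.grab_frame("side"); st=sensors.get_state(); p=st["ee_pos"]; print(p,st["tcp_rot"])
E=np.load("fit.npy")[0]
A=cv2.resize(t[150:310,130:330],None,fx=2,fy=2,interpolation=cv2.INTER_CUBIC)
A2=cv2.resize(t[150:310,290:440],None,fx=2,fy=2,interpolation=cv2.INTER_CUBIC)
cv2.imwrite("pics/m1.png",np.hstack([A,A2]))
for z in (8,): print(locate("jar","top",(593,-167)),locate("jar","side",(593,-167)))
print(locate("bottle","side",(436,74)),locate("bottle","top",(436,74)))
```

```text
[440.64085425 -14.41766822 265.78541212] [ 1.79922287e+02 -1.13584917e-03  8.51074968e+01]
(array([ 596.5, -168.6]), np.float64(-0.8976449275362319), 0.88) (array([ 592.7, -211. ]), np.float64(-0.4840954274353877), 0.71)
(array([432.8,  68.7]), np.float64(-0.8918918918918919), 0.61) None
```

View pics/m1.png

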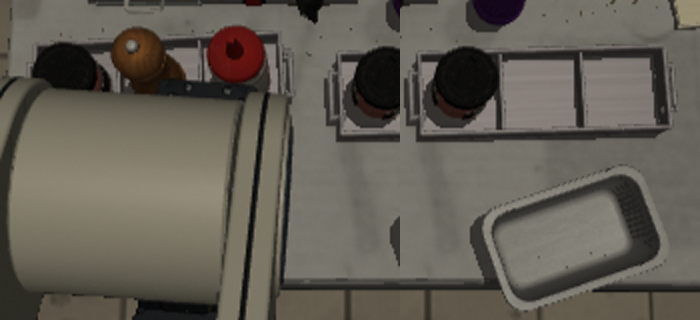

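Top crops show the jar upright in the left compartment (665,80). The brown mill is under the gripper. I'll descend and grip the mill near 120 mm height.

Call:
send_rows --motion '[0, 1, 20, -4.8, -1, 0, 0, 25, 0, -1, 0, 0, 25, 0, -1, 0, 0, 25, 0, -1, 0, 0, 25, 0, -1, 0, 0, 20, 0, -1, 0, 0, 12, 0, -1, 0, 0, 5, 0, -1, 0, 0, 0, 0, -1, 0, 0, 0, 0, -1]'

```text
time_s: 17.7
ee_pos: [442.2, -14.5, 108.4]
tcp_rot: [179.9, 0.0, 89.8]
ft_force: [-0.1, -1.0, -0.1]
width: 87.8
gripper_force: 0.0
```

Call:
send_rows --motion '[0, 0, 0, 0, 1, 0, 0, 0, 0, 1, 0, 0, 0, 0, 1, 0, 0, 0, 0, 1, 0, 0, 0, 0, 1, 0, 0, 0, 0, 1, 0, 0, 0, 0, 1, 0, 0, 0, 0, 1, 0, 0, -5, 0, 1, 0, 0, -10, 0, 1]'

```text
time_s: 18.7
ee_pos: [440.8, -14.4, 122.6]
tcp_rot: [-179.9, -0.0, 89.8]
ft_force: [1.0, 0.5, -2.1]
width: 48.0
gripper_force: 29.8
```

Call:
send_rows --motion '[0, 0, -20, 0, 1, 0, 0, -30, 0, 1, 0, 0, -30, 0, 1, 0, 0, -30, 0, 1, 0, 0, -30, 0, 1, 0, 0, -30, 0, 1, 0, 0, -15, 0, 1, 0, 0, 0, 0, 1, 0, 0, 0, 0, 1, 0, 0, 0, 0, 1]'

```text
time_s: 19.7
ee_pos: [440.7, -14.5, 306.7]
tcp_rot: [-179.9, -0.0, 89.8]
ft_force: [-0.3, 0.1, -2.6]
width: 48.0
gripper_force: 29.8
```

Run:
```python
from h import *
s=vision.grab_frame("side"); st=sensors.get_state(); p=st["ee_pos"]; print(p,st["tcp_rot"])
z0=p[2]-101
print(locate("mill","side",p[:2],z0))
im=s.copy(); m=render("side","mill",p[0],p[1],z0).astype(np.uint8)
cv2.drawContours(im,cv2.findContours(m,0,1)[0],-1,(0,255,0),1)
q=proj("side",[p])[0].astype(int); print(q)
cv2.imwrite("pics/m2.png",cv2.resize(im[max(q[1]-110,0):q[1]+130,q[0]-120:q[0]+120],None,fx=2.4,fy=2.4))
```

```text
[440.73288569 -14.45994891 306.57565749] [-1.79862474e+02 -7.17852260e-03  8.98319228e+01]
(array([437.8, -19.6]), np.float64(-0.8626465661641541), 0.88)
[356 124]
```

View pics/m2.png

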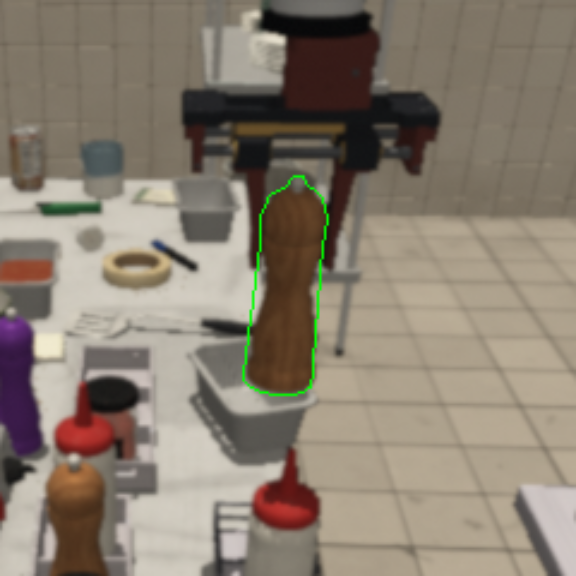

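Held mill matches the overlay, upright. I'll carry it to the middle compartment.

Call:
send_rows --motion '[-24, 15.5, 0, 0, 1, -24, 15.5, 0, 0, 1, -24, 15.5, 0, 0, 1, -24, 15.5, 0, 0, 1, -24, 15.5, 0, 0, 1, -24, 15.5, 0, 0, 1, -24, 15.5, 0, 0, 1, -24, 15.5, 0, 0, 1, -24, 15.5, 0, 0, 1, -24, 15.5, 0, 0, 1]'

```text
time_s: 20.8
ee_pos: [596.0, -255.8, 306.2]
tcp_rot: [-179.9, -0.1, 89.8]
ft_force: [0.1, 0.7, -2.4]
width: 48.0
gripper_force: 29.8
```

Call:
send_rows --motion '[0, 0, 0, 0, 1, 0, 0, 15, 0, 1, 0, 0, 20, 0, 1, 0, 0, 25, 0, 1, 0, 0, 25, 0, 1, 0, 0, 20, 0, 1, 0, 0, 15, 0, 1, 0, 0, 0, 0, 1, 0, 0, 0, 0, 1, 0, 0, 0, 0, 1]'

```text
time_s: 21.8
ee_pos: [596.5, -255.1, 188.9]
tcp_rot: [179.9, 0.0, 89.8]
ft_force: [-0.8, -0.2, -2.4]
width: 48.0
gripper_force: 29.8
```

Call:
send_rows --motion '[0, 0, 15, 0, 1, 0, 0, 20, 0, 1, 0, 0, 18, 0, 1, 0, 0, 12, 0, 1, 0, 0, 8, 0, 1, 0, 0, 3, 0, 1, 0, 0, 1.5, 0, 1, 0, 0, 0, 0, 1, 0, 0, 0, 0, 1, 0, 0, 0, 0, 1]'

```text
time_s: 22.8
ee_pos: [596.2, -255.1, 110.9]
tcp_rot: [179.9, 0.0, 89.8]
ft_force: [-0.4, -1.0, -2.0]
width: 48.1
gripper_force: 29.8
```

Run:
```python
from h import *
t=vision.grab_frame("top"); s=vision.grab_frame("side")
s=cv2.resize(s[100:230,220:400],None,fx=3,fy=3,interpolation=cv2.INTER_CUBIC); cv2.imwrite("pics/m3.png",s)
```

```text
(no output)
```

View pics/m3.png

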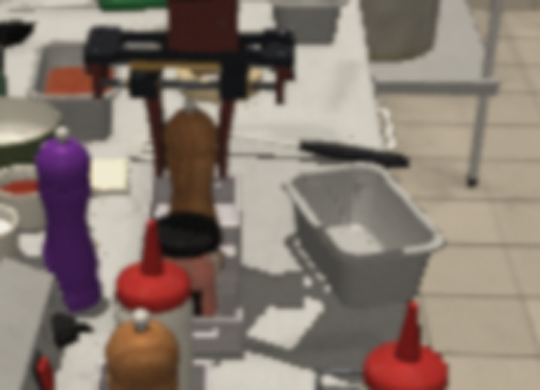

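Mill (190,165) is in the middle behind the jar (190,240), gripper clear. Final lowering.

Call:
send_rows --motion '[0, 0, 0.7, 0, 1, 0, 0, 0.7, 0, 1, 0, 0, 0.6, 0, 1, 0, 0, 0, 0, 1, 0, 0, 0, 0, 1, 0, 0, 0, 0, 1, 0, 0, 0, 0, 1, 0, 0, 0, 0, 1, 0, 0, 0, 0, 1, 0, 0, 0, 0, 1]'

```text
time_s: 23.9
ee_pos: [595.9, -255.0, 108.3]
tcp_rot: [180.0, 0.0, 89.8]
ft_force: [-0.2, -0.5, -2.6]
width: 48.2
gripper_force: 29.8
```

Call:
send_rows --motion '[0, 0, 0.5, 0, 1, 0, 0, 0.5, 0, 1, 0, 0, 0, 0, 1, 0, 0, 0, 0, 1, 0, 0, 0, 0, 1, 0, 0, 0, 0, 1, 0, 0, 0, 0, 1, 0, 0, 0, 0, 1, 0, 0, 0, 0, 1, 0, 0, 0, 0, 1]'

```text
time_s: 24.9
ee_pos: [596.1, -255.1, 107.9]
tcp_rot: [180.0, 0.0, 89.8]
ft_force: [-0.5, -0.5, 5.5]
width: 48.2
gripper_force: 30.0
```

Contact at 5.5 N, so I'll release and rise.

Call:
send_rows --motion '[0, 0, 0, 0, -1, 0, 0, 0, 0, -1, 0, 0, 0, 0, -1, 0, 0, -5, 0, -1, 0, 0, -15, 0, -1, 0, 0, -30, 0, -1, 0, 0, -30, 0, -1, 0, 0, -30, 0, -1, 0, 0, -30, 0, -1, 0, 0, -17, 0, -1]'

```text
time_s: 25.9
ee_pos: [596.9, -255.4, 268.7]
tcp_rot: [179.7, 0.1, 89.8]
ft_force: [0.7, 0.2, 0.1]
width: 87.7
gripper_force: 0.0
```

Run:
```python
from h import *
t=vision.grab_frame("top"); s=vision.grab_frame("side")
for c in("top","side"): print(locate("bottle",c,(435,73)))
print(locate("mill","side",(596,-255)),locate("mill","top",(596,-255)),sensors.get_state()["ee_pos"])
```

```text
(array([436. ,  77.3]), np.float64(-0.9302544769085768), 0.8)
(array([432.5,  69.7]), np.float64(-0.937374749498998), 0.86)
(array([ 596.4, -273.2]), np.float64(-0.48204667863554757), 0.8) (array([ 596., -255.]), np.float64(0.0), 0.87) [ 595.15042297 -254.63247899  263.14182425]
```

Bottle at about (434,73). Its tip is 61 mm above the straight body, the same as the palm gap. I'll grip at the very top of the body, with TCP at about 116, and approach slowly.

Call:
send_rows --motion '[33, -16.1, 0, 0, -1, 33, -16.1, 0, 0, -1, 33, -16.1, 0, 0, -1, 33, -16.1, 0, 0, -1, 33, -16.1, 0, 0, -1, 33, -16.1, 0, 0, -1, 33, -16.1, 0, 0, -1, 33, -16.1, 0, 0, -1, 33, -16.1, 0, 0, -1, 33, -16.1, 0, 0, -1]'

```text
time_s: 27.2
ee_pos: [434.3, 76.6, 263.2]
tcp_rot: [-179.9, 0.0, 89.8]
ft_force: [0.7, 0.0, -0.0]
width: 87.7
gripper_force: 0.0
```

Call:
send_rows --motion '[0, 0, 0, 0, -1, 0, 0, 15, 0, -1, 0, 0, 20, 0, -1, 0, 0, 25, 0, -1, 0, 0, 25, 0, -1, 0, 0, 20, 0, -1, 0, 0, 15, 0, -1, 0, 0, 10, 0, -1, 0, 0, 0, 0, -1, 0, 0, 0, 0, -1]'

```text
time_s: 28.2
ee_pos: [436.0, 75.3, 134.3]
tcp_rot: [-180.0, 0.0, 89.8]
ft_force: [-0.2, 0.2, 0.5]
width: 87.6
gripper_force: 0.0
```

Run:
```python
from h import *
s=vision.grab_frame("side");print(sensors.get_state()["ee_pos"])
s=cv2.resize(s[120:310,280:440],None,fx=3,fy=3,interpolation=cv2.INTER_CUBIC); cv2.imwrite("pics/b1.png",s)
```

```text
[436.30439683  75.39340819 134.66318419]
```

View pics/b1.png

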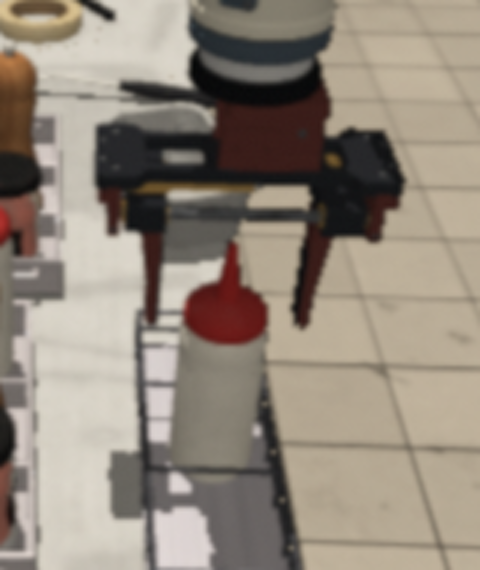

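Tip (232,243) is between the fingers, with about 25 mm left to the rods (y≈212). I'll lower 18.5 mm more and grip.

Call:
send_rows --motion '[-2, -2, 0, 0, -1, 0, 0, 6, 0, -1, 0, 0, 6, 0, -1, 0, 0, 4, 0, -1, 0, 0, 2.5, 0, -1, 0, 0, 0, 0, -1, 0, 0, 0, 0, -1, 0, 0, 0, 0, 1, 0, 0, 0, 0, 1, 0, 0, 0, 0, 1]'

```text
time_s: 29.25
ee_pos: [433.9, 73.5, 115.9]
tcp_rot: [180.0, -0.0, 89.8]
ft_force: [0.8, 1.2, 0.8]
width: 67.1
gripper_force: 0.0
```

Call:
send_rows --motion '[0, 0, 0, 0, 1, 0, 0, 0, 0, 1, 0, 0, 0, 0, 1, 0, 0, 0, 0, 1, 0, 0, -3, 0, 1, 0, 0, -5, 0, 1, 0, 0, -10, 0, 1, 0, 0, -12, 0, 1, 0, 0, 0, 0, 1, 0, 0, 0, 0, 1]'

```text
time_s: 30.25
ee_pos: [433.9, 73.5, 146.1]
tcp_rot: [180.0, -0.0, 89.8]
ft_force: [-0.9, 0.5, -3.1]
width: 57.4
gripper_force: 30.0
```

Run:
```python
from h import *
s=vision.grab_frame("side");p=sensors.get_state()["ee_pos"];print(p)
print(locate("bottle","side",p[:2],p[2]-108))
im=s.copy(); m=render("side","bottle",p[0],p[1],p[2]-108).astype(np.uint8)
cv2.drawContours(im,cv2.findContours(m,0,1)[0],-1,(0,255,0),1)
cv2.imwrite("pics/b2.png",cv2.resize(im[120:310,280:440],None,fx=3,fy=3,interpolation=cv2.INTER_CUBIC))
```

```text
[433.63623344  73.50543384 145.7923283 ]
(array([431.8,  69.4]), np.float64(-0.9242424242424242), 0.68)
```

View pics/b2.png

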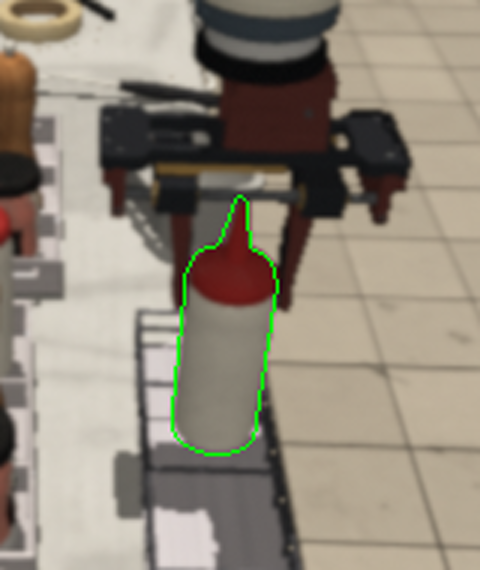

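Bottle held, upright and matching the overlay. I'll raise it and carry it to the right compartment at about (598,-343).

Call:
send_rows --motion '[0, 0, -10, 0, 1, 0, 0, -15, 0, 1, 0, 0, -20, 0, 1, 0, 0, -25, 0, 1, 0, 0, -25, 0, 1, 0, 0, -25, 0, 1, 0, 0, -20, 0, 1, 0, 0, -15, 0, 1, 0, 0, -5, 0, 1, 0, 0, 0, 0, 1]'

```text
time_s: 31.35
ee_pos: [433.9, 73.5, 306.3]
tcp_rot: [179.9, -0.0, 89.8]
ft_force: [-0.2, 0.7, -3.6]
width: 57.6
gripper_force: 30.0
```

Call:
send_rows --motion '[-15, 6, 0, 0, 1, -25, 10, 0, 0, 1, -25, 10, 0, 0, 1, -25, 10, 0, 0, 1, -25, 10, 0, 0, 1, -25, 10, 0, 0, 1, -25, 10, 0, 0, 1, -25, 10, 0, 0, 1, -25, 10, 0, 0, 1, -25, 10, 0, 0, 1]'

```text
time_s: 32.35
ee_pos: [528.7, -167.6, 304.1]
tcp_rot: [-179.9, -0.1, 89.8]
ft_force: [-0.4, 1.5, -2.9]
width: 57.3
gripper_force: 30.0
```

Call:
send_rows --motion '[-25, 10, 0, 0, 1, -25, 10, 0, 0, 1, -25, 10, 0, 0, 1, -25, 10, 0, 0, 1, -25, 10, 0, 0, 1, -25, 10, 0, 0, 1, -20, 6, 0, 0, 1, -7, 2, 0, 0, 1, 0, 0, 0, 0, 1, 0, 0, 0, 0, 1]'

```text
time_s: 33.35
ee_pos: [596.1, -343.0, 304.8]
tcp_rot: [-179.9, -0.1, 89.8]
ft_force: [0.2, -0.1, -4.0]
width: 57.3
gripper_force: 30.0
```

Call:
send_rows --motion '[0, 0, 10, 0, 1, 0, 0, 20, 0, 1, 0, 0, 20, 0, 1, 0, 0, 20, 0, 1, 0, 0, 20, 0, 1, 0, 0, 20, 0, 1, 0, 0, 10, 0, 1, 0, 0, 0, 0, 1, 0, 0, 0, 0, 1, 0, 0, 0, 0, 1]'

```text
time_s: 34.35
ee_pos: [597.3, -344.2, 187.1]
tcp_rot: [179.9, 0.1, 89.8]
ft_force: [0.5, 0.0, -3.3]
width: 57.1
gripper_force: 30.0
```

Run:
```python
from h import *
s=vision.grab_frame("side");st=sensors.get_state();print(st["ee_pos"],st["width"])
cv2.imwrite("pics/b3.png",cv2.resize(s[70:250,200:380],None,fx=3,fy=3,interpolation=cv2.INTER_CUBIC))
```

```text
[ 597.28464439 -344.27384805  187.15027329] 57.53808800239151
```

View pics/b3.png

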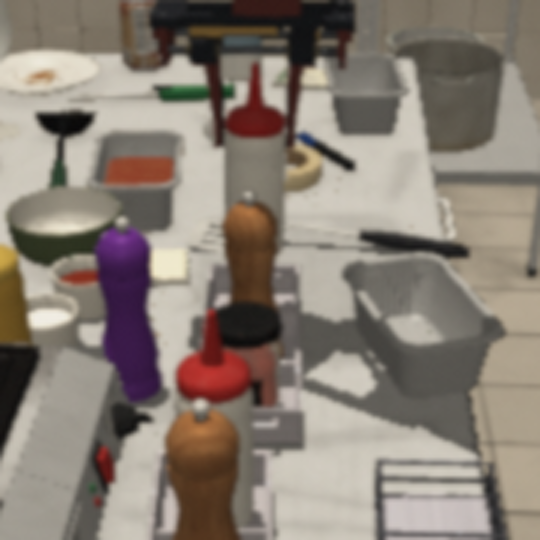

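Bottle (255,150) is in line over the right compartment, mill and jar standing. Lowering.

Call:
send_rows --motion '[1, 1, 12, 0, 1, 0, 0, 15, 0, 1, 0, 0, 15, 0, 1, 0, 0, 13, 0, 1, 0, 0, 8, 0, 1, 0, 0, 4, 0, 1, 0, 0, 2.5, 0, 1, 0, 0, 0, 0, 1, 0, 0, 0, 0, 1, 0, 0, 0, 0, 1]'

```text
time_s: 35.4
ee_pos: [597.9, -343.1, 116.8]
tcp_rot: [179.9, 0.0, 89.8]
ft_force: [0.6, 0.4, -3.2]
width: 57.4
gripper_force: 30.0
```

Call:
send_rows --motion '[0, 0, 0.7, 0, 1, 0, 0, 0.5, 0, 1, 0, 0, 0, 0, 1, 0, 0, 0, 0, 1, 0, 0, 0, 0, 1, 0, 0, 0, 0, 1, 0, 0, 0, 0, 1, 0, 0, 0, 0, 1, 0, 0, 0, 0, 1, 0, 0, 0, 0, 1]'

```text
time_s: 36.4
ee_pos: [598.0, -343.3, 115.9]
tcp_rot: [179.9, 0.0, 89.8]
ft_force: [-0.2, -0.3, 5.0]
width: 57.3
gripper_force: 30.0
```

Contact at 5 N, so I'll release, rise and move clear.

Call:
send_rows --motion '[0, 0, 0, 0, -1, 0, 0, 0, 0, -1, 0, 0, 0, 0, -1, 0, 0, 0, 0, -1, 0, 0, -5, 0, -1, 0, 0, -15, 0, -1, 0, 0, -30, 0, -1, 0, 0, -40, 0, -1, 0, 0, -40, 0, -1, 0, 0, -30, 0, -1]'

```text
time_s: 37.4
ee_pos: [598.3, -343.4, 279.5]
tcp_rot: [179.8, 0.1, 89.8]
ft_force: [-0.5, -0.1, -0.7]
width: 88.0
gripper_force: 0.0
```

Call:
send_rows --motion '[-20, -15, -3, 0, -1, -20, -15, 0, 0, -1, -20, -15, 0, 0, -1, -20, -15, 0, 0, -1, -20, -15, 0, 0, -1, -20, -15, 0, 0, -1, -20, -15, 0, 0, -1, -20, -15, 0, 0, -1, 0, 0, 0, 0, -1, 0, 0, 0, 0, -1]'

```text
time_s: 38.4
ee_pos: [477.0, -502.8, 279.1]
tcp_rot: [179.9, 0.0, 89.8]
ft_force: [-0.1, 0.1, 0.3]
width: 87.6
gripper_force: 0.0
```

Run:
```python
from h import *
t=vision.grab_frame("top"); s=vision.grab_frame("side");print(sensors.get_state()["ee_pos"])
r=lambda i:cv2.resize(i,None,fx=2.5,fy=2.5,interpolation=cv2.INTER_CUBIC)
cv2.imwrite("pics/end.png",np.hstack([r(t[130:310,280:440]),r(s[70:250,230:380])]))
```

```text
[ 477.74863256 -501.95974106  278.73560848]
```

View pics/end.png

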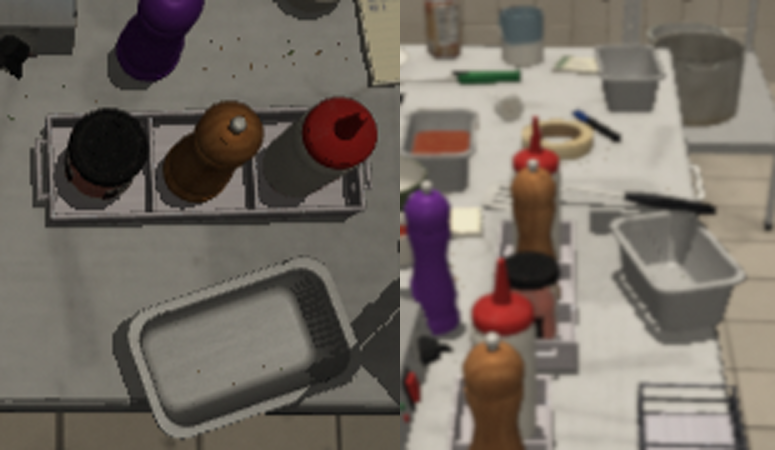

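Jar (107,150), mill (225,150) and bottle (335,145) all stand upright, one to a compartment, in the right order. The pan has not moved. Handing in.

```bash
python3 -c "from station import manip; print(manip.sign_off())"
```

```text
the job is handed in; nothing more can be done
None
```

The jar, mill and bottle now stand upright in the left, middle and right compartments of the empty caddy, matching the finished one; the pan was left where it stood, and the job was handed in at about 38 s of the 80 s allowed.

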